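# Fit the water-filter cartridge into its bayonet socket

### The arm

A 6-joint arm with a two-finger parallel gripper is mounted at the origin on a cart in front of the work surface, level with it; the furniture and walls round the work are solid. World frame = base frame: x ahead of the robot, y to its left, z up, the work surface at z = 0. Lengths are in mm, angles in rad, forces in N, time in s.
With the tool pointing down it reaches from about 350 to 975 mm from the base axis. Payload 7.1 kg.
Tool frame: the origin (TCP) lies on the front face of the gripper's body, between the roots of the fingers; the fingertips stand 80 mm ahead of it and the grasp point (between the pads) lies 61 mm ahead of it; z points along the fingers, y is the line along which they close (so a half turn about z gives the same grasp; the last joint's range is limited). The gripper opens to 88 mm and grips with 3 to 60 N. Pads are 20 mm wide; open, the fingers measure 115 mm over their backs; the gripper's body (75 mm by 178 mm) begins 61 mm behind the grasp point.
Start: joints at [1.172, 0.423, 1.63, -0, 1.089, -0.019], TCP at [231.677, 580.458, 302.675] pointing down, gripper open.
Joint ranges: [-3, 3], [-0.9, 2.11], [0.09, 2.58], [-1.31, 4.45], [0.11, 2.69], [-2.54, 2.54]. Speed limits (rad/s): [2.39, 2.39, 3.01, 3.14, 3.14, 3.14].

### API

Orientations are given as a rotation vector (axis times angle).
In Python, from workcell import readout, vision, close_job gives the robot as it stands.
- The arm moves only by the tool servo_tool, never from a script. Its argument "plan" is a list that holds one entry, the list of rows, each a list of 7 numbers: the gripper command: -1 is fully open, 1 is shut, values between are in proportion, then the shift along the world's x, y, z in units of 40 mm (1.0 is 40 mm), then the turn, a rotation vector about the world's x, y, z in units of 5 degrees (1.0 is 5 degrees). A call has 1 to 5 rows; each row shifts and turns the commanded pose from where the row before left it; what a row does not reach is not made up. A row lasts 1/12 s, in which the tool goes at most 41.7 mm and 7.16 degrees, less where a joint would pass 70% of its speed; a pose out of reach is approached as far as the arm can. A call is refused whole if a number of a shift passes 1 or a number of a turn 1, either way. A call with a gripper value outside its range is refused whole. The fingers move at their own pace and stop on an object; the grip force is fixed at half the most. Time passes only in rows, so rows that do not move let the fingers close. It gives the time, the measured TCP pose, the force, the opening and the grip force at its end, in the units of the state.
- readout.get_obs(): the state, without advancing time (a new reading comes with each control period).
- vision.get_image(name): name is "side" or "top"; returns the picture (384x512x3 uint8, red, green, blue); there is no depth.
- vision.camera_params(name): a dict with "fx", "fy", "cx", "cy" (pixels), "rvec" (rotation vector, rad) and "tvec" (3), from world to camera coordinates, as OpenCV has them. Camera axes: x right, y down, z forward; pixel columns grow to the right and rows downward; lengths in mm; the calibration is good to about 2 mm. A picture is of the moment at which its call begins. camera_params takes no time and is no camera call.
- close_job(): hands the job in; it is judged then, once.
The state is a dict: "t": time; "qpos": joint angles; "qvel": joint speeds; "joint_torque": joint torques, N m; "ee_pos": TCP position; "orientation": TCP orientation; "ft_force": force on the tool from outside, world axes, zero at the start; "moment": the same for the moment, N m; "width": finger opening in mm; "grasp_force": force on a finger pad.
Only numpy, scipy, OpenCV 4.12 (cv2) and the standard library are available. Lean on these libraries where they do the work, as an engineer would, in place of code of your own. Each camera call takes 0.05 s, during which the arm holds its last target. There are 200 camera calls.

### The job

Pick up the filter cartridge by its wing and fit it in the socket of the water filter base: resting it lightly on the ring inside, turn it to feel for the slots, push it down through them against the spring, then twist it clockwise to the stop and let go, so that it stays locked. Do it gently, never forcing the cartridge hard against the base, and leave the jars and the tumbler where they stand.

Things in the scene. Friction and masses are not known exactly. Their poses are not given: they have to be found in the camera images.
- cartridge_wing (a point): grip point of the loose water-filter cartridge (0.2 to 0.33 kg, starts upright on the worktop): on its axis, 103 mm above its underside, in an upright blue wing 54 mm long (along the cartridge's x), 12 mm thick (along y), from 80 to 118 mm above the underside, to be pinched across its thickness. z up the axis; a half turn makes no difference
- cartridge_foot (a point): centre of the cartridge's underside, same axes. Grey plug 44 mm in diameter, 0 to 34 mm high, with a tapered foot; two opposite lugs on it reach 30 mm from the axis along +x and -x (in line with the wing), 10 mm wide, 10 to 16 mm above the underside. White body 66 mm in diameter from 34 to 80 mm
- cartridge: the same cartridge; origin at the centre of its underside
- housing: the filter base: a white round pod 106 mm in diameter, 60 mm tall, fixed; its plastic bears at most 60 N from the cartridge (all contacts added up); origin on the worktop under the socket's centre, z up, +x toward the pump box behind, -x toward the spout and the blue mark on the rim
- socket (a point): centre of the base's 74 mm wide open mouth, level with its rim, 60 mm above the worktop, axes as the base's. A cartridge is home when twisted clockwise to the stop and let go: the spring then holds its lugs up against the ring from below, foot 36 mm below the rim
- ring_top (a point): centre of the top of the grey bayonet ring in the mouth, 12 mm below the rim; ring 8 mm thick, throat 48 mm wide, two opposite slots 13 mm wide for the lugs. The ring's own angle is not given: the slots lie anywhere up to 0.4 rad either way from the base's x line (this point has the base's axes). Find them by feel: rest the lugs lightly on it and turn until they drop in
- spring_seat (a joint): travel of the sprung seat in the socket, 0 up to 0.009 m pressed; the foot meets it 33 mm below the rim, about 4 N, then 1 N more per mm. With the foot 36 mm or more below the rim the lugs are under the ring; at about 39 mm it turns freely clockwise (seen from above) 0.6 rad from the slots to a solid stop; the other way is blocked
- interlock (a joint): turn of the small green interlock under the ring, rad: 0 when free; a lug pushes it (very lightly sprung) in the last 0.20 rad of the clockwise twist, so it reads about 0.20 with the cartridge at the stop
- salt_jar_mid (a point): loose bystander: a small glass jar with white lid, 45 mm diameter, 86 mm tall, point half-way up
- tumbler_mid (a point): loose bystander: a clear tumbler, 79 mm diameter, 90 mm tall, point half-way up
- coffee_jar_mid (a point): loose bystander: a jar of brown contents with white lid, 64 mm diameter, 100 mm tall, point half-way up
There are look-alikes about, which are no part of the job. What is shaped like the cartridge but orange or yellow is not meant.

How it is judged (in metres and radians):
On the way, in this order (a step that is already met when the one before it is completed fails the run):
1. the cartridge is lifted clear of the worktop (height (world z) of cartridge_foot above 0.03 m), for 0.1 s.
2. its lugs have gone straight down through the slots and lie under the ring, not yet twisted (z of cartridge_foot in the frame of socket below -0.0345 m and horizontal distance between cartridge_foot and socket below 0.004 m and angle between cartridge_foot's own z axis and vertical below 0.08 rad and value of joint interlock below 0.05 rad), for 0.02 s.
At the end, for the whole second after the job is handed in: the cartridge stands upright (within 4 degrees) in the socket, centred within 4 mm, its foot 33 to 43 mm below the rim, twisted to the stop or within 4 degrees of it (the interlock above 0.13 rad), released and at rest (value of joint interlock above 0.13 rad and z of cartridge_foot in the frame of socket between -0.043 and -0.033 m and horizontal distance between cartridge_foot and socket below 0.004 m and angle between cartridge_foot's own z axis and vertical below 0.07 rad and linear speed of cartridge below 0.02 m/s and contact force between the fingers and cartridge below 0.1 N); the robot touches nothing.
It fails at once if the cartridge is forced against the filter base with more than 60 N in all (contact forces added up) (contact force between cartridge and housing above 60 N).
It fails at once if the salt jar is pushed more than 20 mm away (distance of salt_jar_mid from where it was at the start of the episode above 0.02 m).
It fails at once if the tumbler is pushed more than 20 mm away (distance of tumbler_mid from where it was at the start of the episode above 0.02 m).
It fails at once if the coffee jar is pushed more than 20 mm away (distance of coffee_jar_mid from where it was at the start of the episode above 0.02 m).
It also fails if it takes over 67 s, if anything falls off the work surface, if the arm or the gripper's body presses on something with over 40 N, if the wrist force passes 120 N, or if a joint passes its speed limit or range.

## Working session

There is one attempt and no reset: what is moved stays moved. The work goes in short steps, Python scripts to look and compute and a tool call to move; the robot and the scene stay as the last step left them, time stands still between calls to the robot, and variables do not carry over. Pictures are saved under pics/ and viewed, at most 10 in all, crops included, and the job is handed in when it is done.

Besides the shell and the picture viewer there is one more tool, called as name(argument=value, ...), one argument or row to a line, values as JSON. servo_tool: Moves the arm, as the interface text tells. Its arguments: {"type":"object","properties":{"plan":{"type":"array"}},"required":["plan"]}

```bash
mkdir -p pics
cat > h.py <<'E'
import numpy as np,cv2
from workcell import readout,vision,close_job
def cam(n):
    p=vision.camera_params(n);K=np.array([[p['fx'],0,p['cx']],[0,p['fy'],p['cy']],[0,0,1.]])
    return K,cv2.Rodrigues(np.array(p['rvec'],float))[0],np.array(p['tvec'],float).ravel()
def plane(n,u,v,z):
    K,R,t=cam(n);c=-R.T@t;d=R.T@np.linalg.inv(K)@np.array([u,v,1.])
    return c+d*(z-c[2])/d[2]
def proj(n,X):
    K,R,t=cam(n);q=K@(R@np.array(X,float)+t);return q[:2]/q[2]
def snap(n):
    return cv2.cvtColor(vision.get_image(n),cv2.COLOR_RGB2BGR)
E
python3 - <<'E'
from h import *
for n in('top','side'):
    cv2.imwrite(f'pics/{n}0.png',snap(n)); K,R,t=cam(n); print(n,-R.T@t,K[0,0],R[2])
print(readout.get_obs())
a=cv2.imread('pics/top0.png');b=cv2.imread('pics/side0.png')
cv2.imwrite('pics/a0.png',cv2.resize(a,(768,576)));cv2.imwrite('pics/b0.png',cv2.resize(b,(768,576)))
E
```

```text
top [ 357.66015679  165.92483941 1219.22390651] 375.2947271354889 [ 0.14714604 -0.00332131 -0.9891092 ]
side [ 268.00521215 1230.14383501  918.16314461] 483.67325385560906 [ 0.18530492 -0.78108252 -0.59629873]
{'t': 0.1, 'qpos': array([ 1.17198943e+00,  4.23746506e-01,  1.63058867e+00, -1.55046760e-05,
        1.08861127e+00, -1.89884821e-02]), 'qvel': array([-0.00018885, -0.00110039, -0.0029209 ,  0.00154604,  0.00331342,
        0.0002403 ]), 'joint_torque': array([ 5.42126763e-04, -5.45609558e+01, -2.74324447e+01,  6.45414088e-02,
        1.86942599e-02, -4.77972435e-05]), 'ee_pos': array([231.54265861, 580.11350593, 302.00033378]), 'orientation': array([-5.92975925e-01, -3.08485009e+00,  2.08460012e-03]), 'ft_force': array([-0.57221926, -0.90191942,  0.24474392]), 'moment': array([ 0.04643382, -0.00579744,  0.0447332 ]), 'grasp_force': 0.0, 'width': 87.64210153394787}
```

View pics/a0.png

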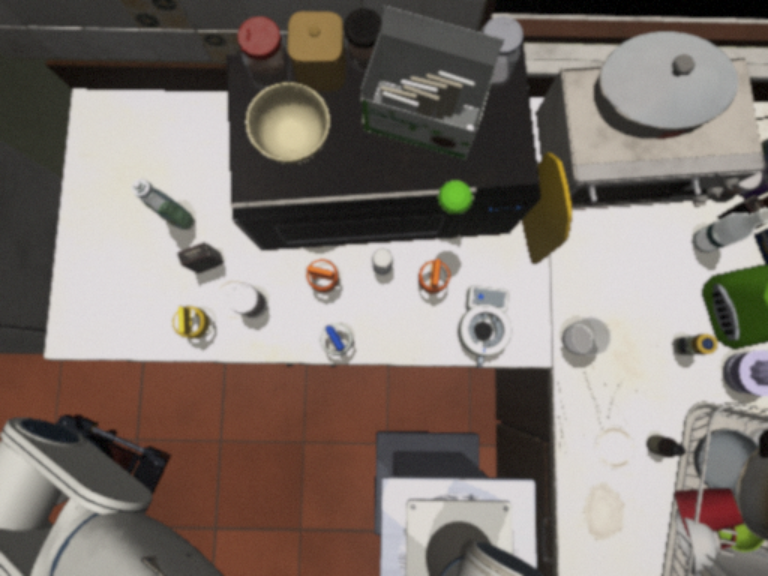

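View pics/b0.png

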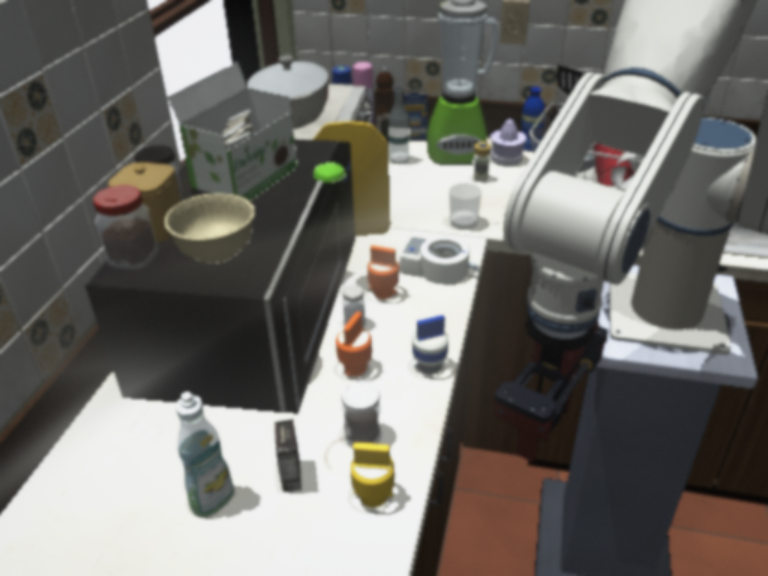

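Top view (768-px scale): the blue-winged white cartridge is at (337,341). The look-alikes are orange at (322,275) and (434,275) and yellow at (190,322), wrong by colour. The base is at (485,331), with its pump box above at (487,298) and its spout below at (480,362). The salt jar is at (382,262), the coffee jar at (242,300) and the tumbler at (580,337). The side view agrees: blue wing at (431,328), base at (445,258).

Run:
```python
from h import *
a=cv2.imread('pics/top0.png');b=cv2.imread('pics/side0.png')
def blue(im,x0,y0,x1,y1):
    h=cv2.cvtColor(im,cv2.COLOR_BGR2HSV);m=cv2.inRange(h,(100,140,50),(130,255,255));k=np.zeros_like(m);k[y0:y1,x0:x1]=m[y0:y1,x0:x1];return k
m=blue(a,205,205,245,245);p=cv2.findNonZero(m);r=cv2.minAreaRect(p);print('top',r,len(p))
box=cv2.boxPoints(r)
for z in(118,):
    q=np.array([plane('top',*c,z) for c in box]);print(q.round(1),q.mean(0))
s=blue(b,265,200,310,240);p2=cv2.findNonZero(s);print('side',cv2.boundingRect(p2),cv2.minAreaRect(p2))
print('mid side z~108', plane('side',*cv2.minAreaRect(p2)[0],105))
# base: rim ellipse in top: white mask
g=cv2.cvtColor(a,cv2.COLOR_BGR2HSV)
c1=cv2.resize(a[190:250,190:250],(480,480),interpolation=cv2.INTER_CUBIC)
c2=cv2.resize(a[185:250,290:355],(480,480),interpolation=cv2.INTER_CUBIC)
top=np.hstack([c1[:,:400],c2[:,:400]]);cv2.imwrite('pics/c.png',top)
c3=cv2.resize(b[145:195,255:325],(800,571),interpolation=cv2.INTER_CUBIC);cv2.imwrite('pics/d.png',c3)
```

```text
top ((222.984619140625, 224.72308349609375), (16.620651245117188, 4.217180252075195), 60.2551155090332) 64
[[448.9 275.8 118. ]
 [455.3 265.3 118. ]
 [413.4 239.9 118. ]
 [407.1 250.4 118. ]] [431.19458196 257.8461608  118.        ]
side (280, 211, 15, 5) ((287.058837890625, 213.23529052734375), (1.4552137851715088, 14.55213737487793), 75.96376037597656)
mid side z~108 [433.40873512 246.96333894 105.        ]
```

View pics/c.png

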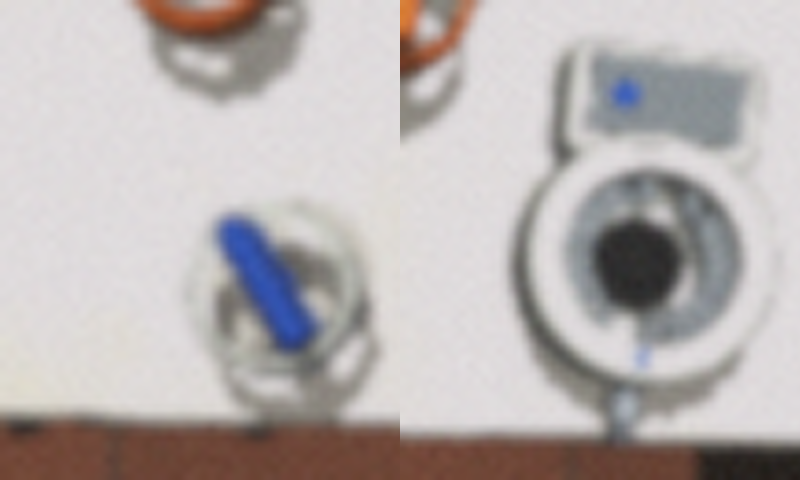

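View pics/d.png

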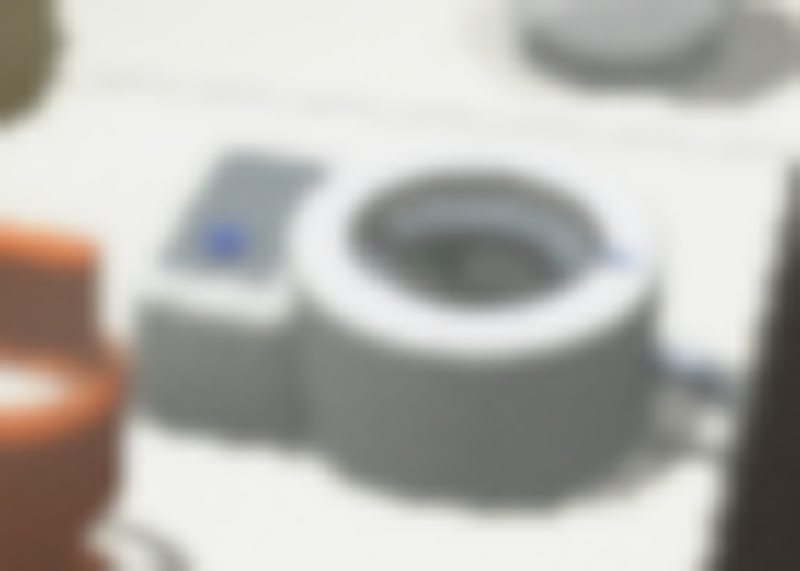

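The left crop shows the blue wing on a white body, so this is the cartridge meant. In the right crop, the mouth centre is about (654,258), the blue mark (642,357) and the pump box's blue dot is on the top. Next I refine both in the two views.

```bash
cat >> h.py <<'E'
def tri(u1,u2):
    A=[];B=[]
    for n,(u,v) in(('top',u1),('side',u2)):
        K,R,t=cam(n);c=-R.T@t;d=R.T@np.linalg.inv(K)@np.array([u,v,1.]);d/=np.linalg.norm(d)
        P=np.eye(3)-np.outer(d,d);A.append(P);B.append(P@c)
    X=np.linalg.solve(sum(A),sum(B));return X,[np.linalg.norm(A[i]@X-B[i]) for i in(0,1)]
def bl(im,box,lo=25):
    x0,y0,x1,y1=box;f=im.astype(float);w=np.clip(f[...,0]-np.maximum(f[...,2],f[...,1])-lo,0,60)
    k=np.zeros_like(w);k[y0:y1,x0:x1]=w[y0:y1,x0:x1];return k
def wing(im,box):
    k=bl(im,box);p=cv2.findNonZero((k>8).astype(np.uint8));r=cv2.minAreaRect(p)
    ys,xs=np.nonzero(k);c=np.array([(k[ys,xs]*xs).sum(),(k[ys,xs]*ys).sum()])/k.sum();return c,r
E
python3 - <<'E'
from h import *
a=cv2.imread('pics/top0.png');b=cv2.imread('pics/side0.png')
ct,rt=wing(a,(205,205,245,245));cs,rs=wing(b,(272,205,302,232))
print(ct,rt,cs,rs);print('tri',tri(ct,cs));print('top z118',plane('top',*ct,118))
e=cv2.boxPoints(rt);q=np.array([plane('top',*c,118) for c in e]);print(q.round(1))
# mouth
for n,im,s,box in(('top',a,4,(300,200,348,242)),('side',b,4,(282,156,312,175))):
    x0,y0,x1,y1=box;g=cv2.resize(cv2.cvtColor(im,cv2.COLOR_BGR2GRAY)[y0:y1,x0:x1],None,fx=s,fy=s,interpolation=cv2.INTER_CUBIC)
    for th in(165,180,190,200):
        m=(g<th).astype(np.uint8);cs_=cv2.findContours(m,cv2.RETR_EXTERNAL,cv2.CHAIN_APPROX_NONE)[0]
        for c in sorted(cs_,key=cv2.contourArea)[-2:]:
            if cv2.contourArea(c)<300: continue
            el=cv2.fitEllipse(cv2.convexHull(c));u=np.array(el[0])/s+[x0-.375,y0-.375]
            print(n,th,u.round(1),(np.array(el[1])/s).round(1),plane(n,*u,60).round(1),[plane(n,*(u+[d,0]),60)[0:2].round(0) for d in(-12,12)])
# axis features: blue dots
for box in((305,185,330,205),(320,225,330,240)):
    k=bl(a,box,10);ys,xs=np.nonzero(k);print('dot',(k[ys,xs]*xs).sum()/k.sum(),(k[ys,xs]*ys).sum()/k.sum(),plane('top',(k[ys,xs]*xs).sum()/k.sum(),(k[ys,xs]*ys).sum()/k.sum(),60))
for nme,uv,z in(('salt',(254.7,174.7),43),('coffee',(161,200),50),('tumbler',(387,225),45)):print(nme,plane('top',*uv,z).round())
E
```

```text
[222.76741294 224.81393035] ((222.9558563232422, 224.42645263671875), (17.835853576660156, 5.65945291519165), 59.03623962402344) [286.5015674  213.78173981] ((287.4747009277344, 217.3904266357422), (12.367274284362793, 17.98876190185547), 77.00537872314453)
tri (array([432.01238738, 258.96633345, 112.84346178]), [np.float64(0.8137812327786647), np.float64(0.8137812327786003)])
top z118 [430.85870171 258.44155572 118.        ]
[[449.8 279.1 118. ]
 [458.6 265.1 118. ]
 [414.3 236.9 118. ]
 [405.6 250.8 118. ]]
top 165 [320.8 223. ] [32.1 37.4] [445.5 -39.3  60. ] [array([445.,  -2.]), array([446., -76.])]
top 165 [324.1 219.2] [23.1 24. ] [457.4 -49.6  60. ] [array([457., -12.]), array([458., -87.])]
top 180 [322.2 218. ] [35.9 48. ] [461.  -43.8  60. ] [array([460.,  -7.]), array([462., -81.])]
top 180 [323.9 219.6] [23.8 25.5] [456.2 -49.2  60. ] [array([456., -12.]), array([457., -86.])]
top 190 [322.  218.5] [35.7 48.1] [459.5 -43.2  60. ] [array([459.,  -6.]), array([460., -80.])]
top 190 [323.9 220. ] [24.2 26.7] [455.1 -49.   60. ] [array([454., -12.]), array([456., -86.])]
top 200 [325.4 201. ] [ 9.2 24.8] [514.3 -54.5  60. ] [array([514., -17.]), array([515., -92.])]
top 200 [320.  221.2] [32.5 45.8] [451.1 -37.   60. ] [array([450.,   0.]), array([452., -74.])]
side 165 [296.2 165.6] [11.4 21.3] [457.7 -50.5  60. ] [array([495., -43.]), array([420., -58.])]
side 180 [296.2 165.5] [12.  22.3] [457.6 -50.7  60. ] [array([495., -43.]), array([420., -59.])]
side 190 [296.3 165.5] [12.4 22.7] [457.5 -50.7  60. ] [array([495., -43.]), array([420., -59.])]
side 200 [296.4 165.5] [12.7 23.4] [457.1 -50.7  60. ] [array([495., -43.]), array([420., -59.])]
dot 320.1219512195122 197.2357723577236 [525.94788415 -37.95836424  60.        ]
dot 322.4342105263158 232.97368421052633 [414.88265094 -44.15826898  60.        ]
salt [597. 168.  43.]
coffee [510. 460.  50.]
tumbler [ 444. -250.   45.]
```

Cartridge wing ≈ (431,258), wing line 0.56 rad from world x, length about 52 mm (54 given). Socket ≈ (457,-50) in both views, base x line about -0.1 rad. Both are within reach. Moving above the cartridge.

servo_tool(
  plan=[
    [[-1,0.5,-0.8,0,0,0,1],[-1,0.5,-0.8,0,0,0,1],[-1,0.5,-0.8,0,0,0,1],[-1,0.5,-0.8,0,0,0,1],[-1,0.5,-0.8,0,0,0,1]],
  ],
)

```text
t: 0.52
ee_pos: [332.0, 418.8, 302.3]
orientation: [0.097, -3.14, 0.001]
ft_force: [0.8, 1.2, 0.2]
width: 87.9
grasp_force: 0.0
```

servo_tool(
  plan=[
    [[-1,0.5,-0.8,0,0,0,1],[-1,0.5,-0.8,0,0,0,1],[-1,0.5,-0.8,0,0,0,1],[-1,0.5,-0.8,0,0,0,1],[-1,0.5,-0.8,0,0,0,1]],
  ],
)

```text
t: 0.93
ee_pos: [432.1, 258.7, 302.6]
orientation: [0.773, -3.045, 0.0]
ft_force: [0.8, -0.4, 0.3]
width: 87.8
grasp_force: 0.0
```

servo_tool(
  plan=[
    [[-1,0,0,-0.5,0,0,0.8],[-1,0,0,-0.5,0,0,0],[-1,0,0,0,0,0,0],[-1,0,0,0,0,0,0]],
  ],
)

```text
t: 1.27
ee_pos: [431.1, 260.0, 261.9]
orientation: [0.87, -3.016, 0.001]
ft_force: [0.1, 0.3, 0.5]
width: 88.3
grasp_force: 0.0
```

servo_tool(
  plan=[
    [[-1,0,-0.03,-0.8,0,0,0],[-1,0,0,-0.8,0,0,0],[-1,0,0,-0.5,0,0,0],[-1,0,0,-0.27,0,0,0],[-1,0,0,0,0,0,0]],
  ],
)

```text
t: 1.68
ee_pos: [430.9, 259.4, 166.7]
orientation: [0.873, -3.015, 0.001]
ft_force: [-0.3, -0.1, 0.6]
width: 87.9
grasp_force: 0.0
```

Run:
```python
from h import *
b=snap('side');a=snap('top')
c=np.hstack([cv2.resize(b[170:260,240:330],(400,400),interpolation=cv2.INTER_CUBIC),cv2.resize(a[180:260,180:260],(400,400),interpolation=cv2.INTER_CUBIC)])
cv2.imwrite('pics/e.png',c);print(readout.get_obs()['ee_pos'],readout.get_obs()['ft_force'])
```

```text
[432.15455267 259.95113994 168.78948076] [-0.1750823  -0.17318423  0.73556943]
```

View pics/e.png

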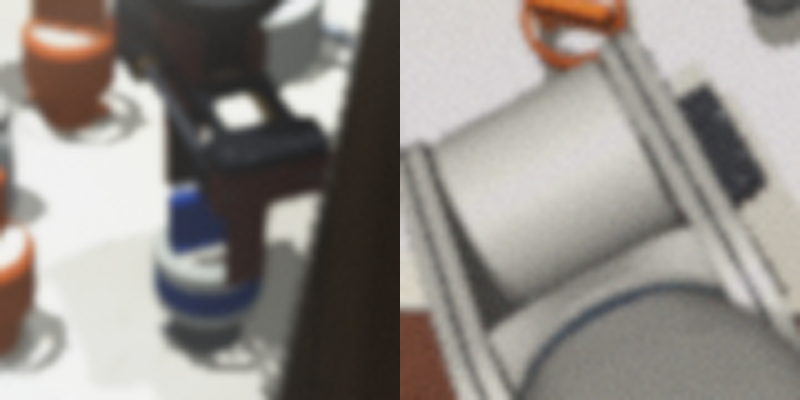

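The side crop shows the fingers either side of the blue wing at (200,220), above the white body, and nothing touching. Closing.

servo_tool(
  plan=[
    [[1,0,0,0,0,0,0],[1,0,0,0,0,0,0],[1,0,0,0,0,0,0],[1,0,0,0,0,0,0],[1,0,0,0,0,0,0]],
  ],
)

```text
t: 2.2
ee_pos: [431.9, 259.3, 168.4]
orientation: [-0.872, 3.017, 0.0]
ft_force: [0.1, 1.3, -0.2]
width: 58.0
grasp_force: 0.0
```

servo_tool(
  plan=[
    [[1,0,0,0,0,0,0],[1,0,0,0,0,0,0],[1,0,0,0,0,0,0],[1,0,0,0,0,0,0],[1,0,0,0,0,0,0]],
  ],
)

```text
t: 2.62
ee_pos: [431.7, 259.2, 167.8]
orientation: [0.872, -3.018, 0.0]
ft_force: [0.0, -0.6, -0.5]
width: 24.7
grasp_force: 0.0
```

servo_tool(
  plan=[
    [[1,0,0,0,0,0,0],[1,0,0,0,0,0,0],[1,0,0,0,0,0,0],[1,0,0,0,0,0,0],[1,0,0,0,0,0,0]],
  ],
)

```text
t: 3.03
ee_pos: [431.6, 259.2, 167.7]
orientation: [0.872, -3.018, 0.0]
ft_force: [0.4, 0.8, -1.6]
width: 11.8
grasp_force: 30.0
```

servo_tool(
  plan=[
    [[1,0,0,0.1,0,0,0],[1,0,0,0.5,0,0,0],[1,0,0,0.9,0,0,0],[1,0,0,0.5,0,0,0],[1,0,0,0,0,0,0]],
  ],
)

```text
t: 3.45
ee_pos: [433.4, 260.3, 251.9]
orientation: [-0.87, 3.011, 0.003]
ft_force: [0.4, 0.4, -2.3]
width: 11.6
grasp_force: 30.0
```

servo_tool(
  plan=[
    [[1,0.07,-0.5,0,0,0,-0.2],[1,0.07,-0.8,0,0,0,-0.2],[1,0.07,-0.9,0,0,0,-0.2],[1,0.07,-0.9,0,0,0,-0.2],[1,0.07,-0.9,0,0,0,-0.2]],
  ],
)

```text
t: 3.87
ee_pos: [444.8, 97.8, 246.9]
orientation: [0.74, -3.052, -0.0]
ft_force: [1.0, 0.0, -3.1]
width: 11.9
grasp_force: 30.0
```

servo_tool(
  plan=[
    [[1,0.07,-0.9,0,0,0,-0.2],[1,0.07,-0.9,0,0,0,-0.2],[1,0.07,-0.9,0,0,0,-0.2],[1,0.07,-0.7,0,0,0,-0.2],[1,0,-0.3,0,0,0,0]],
  ],
)

```text
t: 4.28
ee_pos: [456.6, -51.7, 247.1]
orientation: [0.628, -3.077, 0.001]
ft_force: [0.3, 1.4, -2.9]
width: 12.3
grasp_force: 30.0
```

servo_tool(
  plan=[
    [[1,0,0,0,0,0,0],[1,0,0,0,0,0,0],[1,0,0,0,0,0,0],[1,0,0,0,0,0,0]],
  ],
)

```text
t: 4.62
ee_pos: [456.5, -47.8, 247.5]
orientation: [0.634, -3.076, -0.001]
ft_force: [0.1, -0.9, -2.9]
width: 12.1
grasp_force: 30.0
```

Run:
```python
from h import *
b=snap('side');a=snap('top')
cv2.imwrite('pics/side1.png',b);cv2.imwrite('pics/top1.png',a)
c=np.hstack([cv2.resize(b[120:200,255:335],(400,400),interpolation=cv2.INTER_CUBIC),cv2.resize(a[180:260,285:365],(400,400),interpolation=cv2.INTER_CUBIC)])
cv2.imwrite('pics/f.png',c);o=readout.get_obs();print(o['ee_pos'],o['ft_force'],o['qpos'],o['orientation'])
```

```text
[456.74694318 -47.82873872 247.70035432] [-0.75039393  0.38104809 -3.29198474] [-1.30278795e-01  2.63401822e-01  2.02973851e+00  7.44766849e-05
  8.48818090e-01 -2.10828608e+00] [ 6.35093301e-01 -3.07639477e+00 -2.71195129e-04]
```

View pics/f.png

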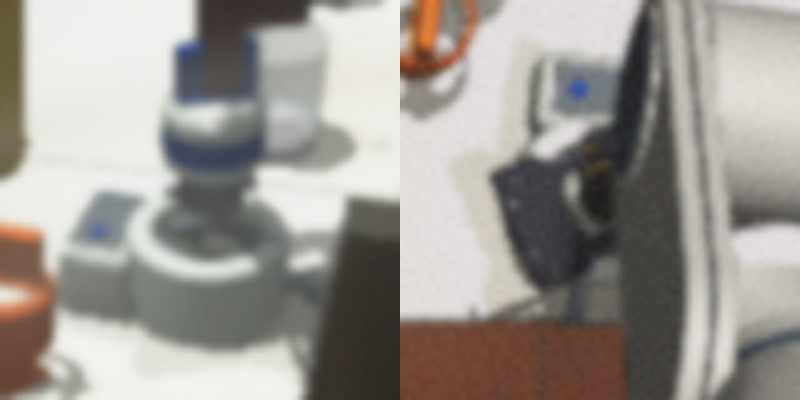

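The cartridge hangs over the mouth, body edges at about (160–267, 130) in the left crop, wing level. The top view is hidden by the arm. I measure the body's sideways position in the side view against the expected axis.

Run:
```python
from h import *
b=cv2.imread('pics/side1.png');b0=cv2.imread('pics/side0.png')
X=np.array([456.7,-48,0])
for z in (114,127,137,150,160): print(z,proj('side',X+[0,0,z]).round(2),proj('side',X+[33,0,z]).round(1)[0],proj('side',X+[-33,0,z]).round(1)[0])
d=np.abs(b.astype(int)-b0).sum(2)
for v in range(140,160,2):
    g=b[v].astype(int)
    row=cv2.GaussianBlur(b,(3,3),0)[v,280:318].astype(int)
    print(v,[int(x) for x in row[:,2]])
```

```text
114 [296.9  151.63] 286.5 307.4
127 [297.03 148.07] 286.6 307.6
137 [297.13 145.31] 286.7 307.7
150 [297.27 141.69] 286.7 307.9
160 [297.37 138.88] 286.8 308.0
140 [236, 236, 237, 237, 237, 235, 229, 219, 203, 179, 152, 132, 126, 130, 135, 139, 144, 148, 148, 143, 133, 127, 127, 129, 130, 128, 129, 139, 157, 174, 184, 186, 184, 181, 178, 175, 173, 174]
142 [236, 237, 237, 237, 236, 232, 221, 206, 195, 193, 193, 194, 198, 205, 211, 215, 217, 215, 208, 193, 174, 159, 153, 151, 145, 136, 129, 137, 160, 184, 197, 201, 200, 196, 192, 187, 181, 179]
144 [237, 237, 237, 237, 236, 229, 210, 180, 159, 159, 170, 182, 191, 198, 204, 209, 210, 202, 187, 167, 149, 135, 128, 123, 119, 114, 113, 123, 146, 169, 180, 183, 182, 182, 182, 181, 177, 171]
146 [238, 238, 238, 238, 236, 225, 195, 151, 118, 111, 119, 129, 137, 144, 150, 156, 160, 156, 144, 131, 121, 114, 109, 105, 100, 94, 94, 108, 135, 158, 169, 171, 171, 171, 170, 167, 163, 155]
148 [238, 238, 239, 239, 237, 226, 193, 143, 100, 80, 79, 84, 89, 94, 98, 100, 100, 100, 97, 94, 92, 89, 86, 81, 75, 71, 75, 96, 127, 151, 161, 162, 160, 157, 151
[... 221 characters left out ...]
, 234, 223, 194, 152, 115, 90, 78, 72, 69, 67, 66, 65, 65, 64, 64, 65, 65, 67, 70, 77, 90, 109, 129, 143, 149, 151, 151, 148, 145, 144, 146, 150, 154]
154 [235, 235, 233, 233, 233, 233, 230, 220, 200, 172, 141, 115, 100, 93, 90, 88, 87, 86, 85, 85, 85, 86, 88, 92, 103, 132, 171, 203, 218, 222, 223, 222, 219, 213, 207, 204, 204, 204]
156 [236, 237, 237, 238, 238, 237, 234, 224, 207, 180, 144, 113, 97, 94, 95, 96, 97, 97, 96, 95, 94, 92, 92, 95, 108, 137, 178, 213, 229, 233, 234, 234, 233, 233, 234, 234, 235, 235]
158 [197, 204, 211, 220, 227, 231, 225, 204, 171, 136, 107, 90, 82, 81, 81, 82, 83, 84, 83, 82, 81, 82, 90, 113, 142, 169, 195, 217, 230, 234, 235, 236, 236, 236, 235, 235, 235, 235]
```

Body edges measured at 286.8 and 307.7 against a predicted 286.7 and 307.7, so the cartridge is centred in the grip. Shifting 2 mm in y, then down to just above the ring.

servo_tool(
  plan=[
    [[1,0.01,-0.05,-0.2,0,0,0],[1,0,0,-0.3,0,0,0],[1,0,0,-0.25,0,0,0],[1,0,0,-0.1,0,0,0],[1,0,0,0,0,0,0]],
  ],
)

```text
t: 5.13
ee_pos: [456.6, -50.5, 212.6]
orientation: [0.633, -3.075, -0.001]
ft_force: [0.3, 0.3, -2.9]
width: 11.7
grasp_force: 30.0
```

servo_tool(
  plan=[
    [[1,0,0,-0.03,0,0,0],[1,0,0,-0.03,0,0,0],[1,0,0,0,0,0,0],[1,0,0,0,0,0,0]],
  ],
)

```text
t: 5.47
ee_pos: [457.5, -50.8, 211.8]
orientation: [-0.633, 3.077, -0.0]
ft_force: [-0.1, -1.3, -2.5]
width: 12.0
grasp_force: 30.0
```

servo_tool(
  plan=[
    [[1,0,0,-0.03,0,0,0],[1,0,0,0,0,0,0],[1,0,0,0,0,0,0]],
  ],
)

```text
t: 5.72
ee_pos: [457.3, -50.7, 210.4]
orientation: [-0.633, 3.077, -0.0]
ft_force: [-0.6, -1.0, -1.9]
width: 11.7
grasp_force: 30.0
```

servo_tool(
  plan=[
    [[1,0,0,-0.03,0,0,0],[1,0,0,0,0,0,0],[1,0,0,-0.03,0,0,0],[1,0,0,0,0,0,0],[1,0,0,0,0,0,0]],
  ],
)

```text
t: 6.13
ee_pos: [457.2, -50.7, 207.8]
orientation: [0.633, -3.077, -0.0]
ft_force: [0.1, 0.2, -2.7]
width: 12.0
grasp_force: 30.0
```

servo_tool(
  plan=[
    [[1,0,0,-0.02,0,0,0],[1,0,0,0,0,0,0],[1,0,0,-0.02,0,0,0],[1,0,0,0,0,0,0],[1,0,0,0,0,0,0]],
  ],
)

```text
t: 6.55
ee_pos: [457.3, -50.7, 206.2]
orientation: [0.633, -3.077, -0.0]
ft_force: [-0.9, 0.6, -1.6]
width: 11.7
grasp_force: 30.0
```

servo_tool(
  plan=[
    [[1,0,0,-0.02,0,0,0],[1,0,0,0,0,0,0],[1,0,0,0,0,0,0]],
  ],
)

```text
t: 6.8
ee_pos: [457.4, -50.7, 205.7]
orientation: [-0.633, 3.077, -0.0]
ft_force: [-0.7, 0.4, 1.4]
width: 12.1
grasp_force: 30.0
```

servo_tool(
  plan=[
    [[1,0,0,-0.02,0,0,0],[1,0,0,0,0,0,0],[1,0,0,0,0,0,0]],
  ],
)

```text
t: 7.05
ee_pos: [457.5, -50.8, 205.6]
orientation: [-0.633, 3.077, -0.0]
ft_force: [-3.4, 0.2, 11.1]
width: 11.8
grasp_force: 30.0
```

Contact at exactly the expected height (lugs on the ring). Easing to a light load and turning clockwise in small steps.

servo_tool(
  plan=[
    [[1,0,0,0.01,0,0,0],[1,0,0,0,0,0,-0.25],[1,0,0,0,0,0,-0.25],[1,0,0,0,0,0,0],[1,0,0,0,0,0,0]],
  ],
)

```text
t: 7.47
ee_pos: [457.7, -50.8, 205.6]
orientation: [-0.564, 3.09, -0.001]
ft_force: [-1.6, -0.4, 6.6]
width: 11.9
grasp_force: 30.0
```

servo_tool(
  plan=[
    [[1,0,0,0,0,0,-0.25],[1,0,0,0,0,0,-0.25],[1,0,0,0,0,0,0],[1,0,0,0,0,0,0]],
  ],
)

```text
t: 7.8
ee_pos: [457.9, -50.8, 205.6]
orientation: [-0.496, 3.101, -0.001]
ft_force: [-0.2, 0.0, 6.1]
width: 11.7
grasp_force: 30.0
```

servo_tool(
  plan=[
    [[1,0,0,0,0,0,-0.25],[1,0,0,0,0,0,-0.25],[1,0,0,0,0,0,0],[1,0,0,0,0,0,0]],
  ],
)

```text
t: 8.13
ee_pos: [458.0, -50.8, 205.6]
orientation: [-0.429, 3.111, -0.001]
ft_force: [-0.1, -0.8, 6.0]
width: 11.6
grasp_force: 30.0
```

servo_tool(
  plan=[
    [[1,0,0,0,0,0,-0.25],[1,0,0,0,0,0,-0.25],[1,0,0,0,0,0,0],[1,0,0,0,0,0,0]],
  ],
)

```text
t: 8.47
ee_pos: [458.0, -50.8, 205.6]
orientation: [-0.361, 3.119, -0.001]
ft_force: [0.1, 0.2, 6.2]
width: 11.5
grasp_force: 30.0
```

servo_tool(
  plan=[
    [[1,0,0,0,0,0,-0.25],[1,0,0,0,0,0,-0.25],[1,0,0,0,0,0,0],[1,0,0,0,0,0,0]],
  ],
)

```text
t: 8.8
ee_pos: [458.0, -50.8, 205.6]
orientation: [-0.292, 3.126, -0.001]
ft_force: [0.5, 0.6, 5.3]
width: 12.1
grasp_force: 30.0
```

servo_tool(
  plan=[
    [[1,0,0,0,0,0,-0.25],[1,0,0,0,0,0,-0.25],[1,0,0,0,0,0,0],[1,0,0,0,0,0,0]],
  ],
)

```text
t: 9.13
ee_pos: [458.1, -50.8, 205.6]
orientation: [-0.224, 3.132, -0.001]
ft_force: [-0.2, 0.0, 5.0]
width: 12.0
grasp_force: 30.0
```

servo_tool(
  plan=[
    [[1,0,0,0,0,0,-0.25],[1,0,0,0,0,0,-0.25],[1,0,0,0,0,0,0],[1,0,0,0,0,0,0]],
  ],
)

```text
t: 9.47
ee_pos: [458.1, -50.8, 205.6]
orientation: [-0.156, 3.136, -0.001]
ft_force: [0.5, 0.4, 5.0]
width: 12.1
grasp_force: 30.0
```

servo_tool(
  plan=[
    [[1,0,0,0,0,0,-0.25],[1,0,0,0,0,0,-0.25],[1,0,0,0,0,0,0],[1,0,0,0,0,0,0]],
  ],
)

```text
t: 9.8
ee_pos: [458.1, -50.8, 205.6]
orientation: [-0.087, 3.138, -0.001]
ft_force: [-0.6, -0.2, 5.4]
width: 11.8
grasp_force: 30.0
```

servo_tool(
  plan=[
    [[1,0,0,0,0,0,-0.25],[1,0,0,0,0,0,-0.25],[1,0,0,0,0,0,0],[1,0,0,0,0,0,0]],
  ],
)

```text
t: 10.13
ee_pos: [458.0, -50.8, 205.6]
orientation: [-0.019, 3.14, -0.0]
ft_force: [-0.7, 0.2, 5.2]
width: 11.8
grasp_force: 30.0
```

servo_tool(
  plan=[
    [[1,0,0,0,0,0,-0.25],[1,0,0,0,0,0,-0.25],[1,0,0,0,0,0,0],[1,0,0,0,0,0,0]],
  ],
)

```text
t: 10.47
ee_pos: [458.1, -50.9, 205.6]
orientation: [0.049, 3.139, -0.0]
ft_force: [-0.4, 0.1, 4.3]
width: 11.8
grasp_force: 30.0
```

servo_tool(
  plan=[
    [[1,0,0,0,0,0,-0.25],[1,0,0,0,0,0,-0.25],[1,0,0,0,0,0,0],[1,0,0,0,0,0,0]],
  ],
)

```text
t: 10.8
ee_pos: [458.0, -50.8, 205.6]
orientation: [0.118, 3.138, -0.0]
ft_force: [-0.5, 0.4, 5.4]
width: 11.9
grasp_force: 30.0
```

servo_tool(
  plan=[
    [[1,0,0,0,0,0,-0.25],[1,0,0,0,0,0,-0.25],[1,0,0,0,0,0,0],[1,0,0,0,0,0,0]],
  ],
)

```text
t: 11.13
ee_pos: [458.0, -50.9, 205.6]
orientation: [0.187, 3.134, -0.0]
ft_force: [1.1, -1.1, 5.6]
width: 12.0
grasp_force: 30.0
```

servo_tool(
  plan=[
    [[1,0,0,0,0,0,-0.25],[1,0,0,0,0,0,-0.25],[1,0,0,0,0,0,0],[1,0,0,0,0,0,0]],
  ],
)

```text
t: 11.47
ee_pos: [457.9, -50.9, 205.5]
orientation: [0.254, 3.13, -0.0]
ft_force: [-0.3, -0.4, 5.4]
width: 11.9
grasp_force: 30.0
```

servo_tool(
  plan=[
    [[1,0,0,0,0,0,-0.25],[1,0,0,0,0,0,-0.25],[1,0,0,0,0,0,0],[1,0,0,0,0,0,0]],
  ],
)

```text
t: 11.8
ee_pos: [457.9, -50.9, 205.4]
orientation: [0.322, 3.124, -0.0]
ft_force: [0.3, -1.0, 5.3]
width: 11.8
grasp_force: 30.0
```

servo_tool(
  plan=[
    [[1,0,0,0,0,0,-0.25],[1,0,0,0,0,0,-0.25],[1,0,0,0,0,0,0],[1,0,0,0,0,0,0]],
  ],
)

```text
t: 12.13
ee_pos: [457.7, -51.0, 205.3]
orientation: [0.389, 3.116, -0.001]
ft_force: [1.7, -3.5, 4.7]
width: 11.8
grasp_force: 30.0
```

```bash
python3 -c "
from h import *;o=readout.get_obs();print(o['ft_force'],o['moment'],o['ee_pos'],o['orientation'])"
```

```text
[ 1.70526852 -3.53034224  4.73303246] [-0.93847779 -0.09162004  0.12057319] [457.73632627 -51.02157491 205.29379596] [ 3.89112270e-01  3.11620874e+00 -6.68465501e-04]
```

servo_tool(
  plan=[
    [[1,0,0,0,0,0,-0.25],[1,0,0,0,0,0,-0.25],[1,0,0,0,0,0,0],[1,0,0,0,0,0,0]],
  ],
)

```text
t: 12.47
ee_pos: [456.8, -50.4, 204.7]
orientation: [-0.458, -3.107, -0.001]
ft_force: [0.8, 1.6, -3.1]
width: 12.0
grasp_force: 30.0
```

The load vanished at yaw −0.29: the lugs are in the slots. Turning a touch more to centre them, then pushing down gently.

servo_tool(
  plan=[
    [[1,0,0,0,0,0,-0.3],[1,0,0,-0.03,0,0,0],[1,0,0,-0.03,0,0,0],[1,0,0,0,0,0,0],[1,0,0,0,0,0,0]],
  ],
)

```text
t: 12.88
ee_pos: [456.8, -50.6, 202.2]
orientation: [-0.497, -3.1, -0.0]
ft_force: [-1.0, -0.1, -2.5]
width: 12.1
grasp_force: 30.0
```

servo_tool(
  plan=[
    [[1,0,0,-0.03,0,0,0],[1,0,0,0,0,0,0],[1,0,0,0,0,0,0]],
  ],
)

```text
t: 13.13
ee_pos: [457.2, -50.7, 201.4]
orientation: [-0.498, -3.102, -0.0]
ft_force: [0.0, -0.3, -2.8]
width: 11.7
grasp_force: 30.0
```

servo_tool(
  plan=[
    [[1,0,0,-0.04,0,0,0],[1,0,0,-0.04,0,0,0],[1,0,0,-0.04,0,0,0],[1,0,0,0,0,0,0],[1,0,0,0,0,0,0]],
  ],
)

```text
t: 13.55
ee_pos: [457.2, -50.7, 196.5]
orientation: [-0.498, -3.101, 0.0]
ft_force: [-0.3, 0.4, -2.7]
width: 12.4
grasp_force: 30.0
```

servo_tool(
  plan=[
    [[1,0,0,-0.04,0,0,0],[1,0,0,-0.03,0,0,0],[1,0,0,0,0,0,0],[1,0,0,0,0,0,0]],
  ],
)

```text
t: 13.88
ee_pos: [457.5, -50.8, 194.1]
orientation: [0.498, 3.101, -0.0]
ft_force: [-0.7, 0.1, 1.1]
width: 11.9
grasp_force: 30.0
```

Spring met (+4 N at 194). Another 5 mm to reach 39 mm below the rim.

servo_tool(
  plan=[
    [[1,0,0,-0.04,0,0,0],[1,0,0,-0.03,0,0,0],[1,0,0,0,0,0,0],[1,0,0,0,0,0,0]],
  ],
)

```text
t: 14.22
ee_pos: [457.5, -50.8, 191.2]
orientation: [0.499, 3.101, 0.0]
ft_force: [-0.6, -0.8, 3.9]
width: 12.0
grasp_force: 30.0
```

servo_tool(
  plan=[
    [[1,0,0,-0.04,0,0,0],[1,0,0,-0.03,0,0,0],[1,0,0,0,0,0,0],[1,0,0,0,0,0,0]],
  ],
)

```text
t: 14.55
ee_pos: [457.5, -50.7, 188.8]
orientation: [0.498, 3.101, 0.0]
ft_force: [-1.5, 0.0, 9.7]
width: 11.7
grasp_force: 30.0
```

servo_tool(
  plan=[
    [[1,0,0,0,0,0,-0.4],[1,0,0,0,0,0,-0.4],[1,0,0,0,0,0,-0.4],[1,0,0,0,0,0,0],[1,0,0,0,0,0,0]],
  ],
)

```text
t: 14.97
ee_pos: [458.0, -50.5, 188.8]
orientation: [0.661, 3.07, 0.001]
ft_force: [-0.3, 2.2, 8.9]
width: 11.7
grasp_force: 30.0
```

```bash
python3 -c "
from h import *;o=readout.get_obs();print(o['ft_force'],o['moment'],o['ee_pos'],o['orientation'])"
```

```text
[-0.31932236  2.24621309  8.85693223] [ 0.52287672  0.04566442 -0.01681883] [457.98231403 -50.51803342 188.8459505 ] [6.60603577e-01 3.06968754e+00 1.14229978e-03]
```

servo_tool(
  plan=[
    [[1,0,0,0,0,0,-0.4],[1,0,0,0,0,0,-0.4],[1,0,0,0,0,0,-0.4],[1,0,0,0,0,0,-0.4],[1,0,0,0,0,0,0]],
  ],
)

```text
t: 15.38
ee_pos: [458.2, -50.4, 188.9]
orientation: [0.875, 3.015, 0.002]
ft_force: [-0.7, 3.9, 8.8]
width: 12.0
grasp_force: 30.0
```

servo_tool(
  plan=[
    [[1,0,0,0,0,0,-0.4],[1,0,0,0,0,0,-0.4],[1,0,0,0,0,0,-0.4],[1,0,0,0,0,0,0],[1,0,0,0,0,0,0]],
  ],
)

```text
t: 15.8
ee_pos: [458.2, -50.4, 188.9]
orientation: [1.03, 2.966, 0.002]
ft_force: [-0.4, 3.4, 8.3]
width: 11.9
grasp_force: 30.0
```

```bash
python3 -c "
from h import *;o=readout.get_obs();print(o['ft_force'],o['moment'],o['ee_pos'],o['orientation'])"
```

```text
[-0.40738662  3.43043641  8.27800414] [ 0.72772856 -0.07412007 -0.03184519] [458.15672966 -50.38981819 188.94325727] [1.02980582e+00 2.96600319e+00 1.98566572e-03]
```

servo_tool(
  plan=[
    [[1,0,0,0,0,0,-0.4],[1,0,0,0,0,0,-0.4],[1,0,0,0,0,0,-0.4],[1,0,0,0,0,0,-0.4],[1,0,0,0,0,0,0]],
  ],
)

```text
t: 16.22
ee_pos: [458.3, -50.3, 189.0]
orientation: [1.236, 2.886, 0.003]
ft_force: [0.4, 4.3, 9.0]
width: 11.6
grasp_force: 30.0
```

servo_tool(
  plan=[
    [[1,0,0,0,0,0,-0.3],[1,0,0,0,0,0,-0.3],[1,0,0,0,0,0,0],[1,0,0,0,0,0,0]],
  ],
)

```text
t: 16.55
ee_pos: [458.4, -50.3, 189.0]
orientation: [1.309, 2.853, 0.003]
ft_force: [1.2, 3.9, 9.6]
width: 11.8
grasp_force: 30.0
```

```bash
python3 -c "
from h import *;o=readout.get_obs();print(o['ft_force'],o['moment'],o['ee_pos'],o['orientation'])"
```

```text
[1.20252745 3.93656366 9.61505954] [ 0.92713357 -0.12741602  0.06480781] [458.4075727  -50.31557713 189.02053038] [1.30904619e+00 2.85335090e+00 2.79621289e-03]
```

servo_tool(
  plan=[
    [[1,0,0,0,0,0,-0.3],[1,0,0,0,0,0,0],[1,0,0,0,0,0,0]],
  ],
)

```text
t: 16.8
ee_pos: [458.4, -50.3, 189.0]
orientation: [1.346, 2.836, 0.003]
ft_force: [1.1, 4.5, 8.7]
width: 12.3
grasp_force: 30.0
```

```bash
cat > s.py <<'E'
from h import *
o=readout.get_obs();r=o['orientation'];print(o['ft_force'].round(1),o['moment'].round(3),o['ee_pos'].round(1),'yaw',-2*np.arctan(r[0]/r[1]))
E
python3 s.py
```

```text
[1.1 4.5 8.7] [ 0.884 -0.147  0.022] [458.4 -50.3 189. ] yaw -0.8863440372174013
```

servo_tool(
  plan=[
    [[1,0,0,0,0,0,-0.3],[1,0,0,0,0,0,0],[1,0,0,0,0,0,0]],
  ],
)

```text
t: 17.05
ee_pos: [458.4, -50.3, 189.0]
orientation: [1.383, 2.818, 0.003]
ft_force: [0.9, 4.4, 8.0]
width: 11.8
grasp_force: 30.0
```

```bash
python3 s.py
```

```text
[0.9 4.4 8. ] [ 0.959 -0.175  0.073] [458.4 -50.3 189. ] yaw -0.9125641352149853
```

servo_tool(
  plan=[
    [[1,0,0,0,0,0,-0.3],[1,0,0,0,0,0,0],[1,0,0,0,0,0,0]],
  ],
)

```text
t: 17.3
ee_pos: [458.4, -50.3, 189.0]
orientation: [1.419, 2.8, 0.003]
ft_force: [1.3, 5.1, 8.2]
width: 12.0
grasp_force: 30.0
```

```bash
python3 s.py
```

```text
[1.3 5.1 8.2] [ 0.99  -0.195  0.436] [458.4 -50.3 189. ] yaw -0.93778464675099
```

servo_tool(
  plan=[
    [[1,0,0,0,0,0,-0.3],[1,0,0,0,0,0,0],[1,0,0,0,0,0,0]],
  ],
)

```text
t: 17.55
ee_pos: [458.4, -50.4, 189.0]
orientation: [1.454, 2.782, 0.002]
ft_force: [-0.1, 3.1, 7.4]
width: 12.0
grasp_force: 30.4
```

```bash
python3 s.py
```

```text
[-0.1  3.1  7.4] [ 0.863 -0.151  0.652] [458.4 -50.4 189. ] yaw -0.963257675913202
```

Mz has risen to 0.65 N·m at yaw −0.95: this is the stop. Easing up 3 mm onto the ring while holding the twist, then opening.

servo_tool(
  plan=[
    [[1,0,0,-0.0,0,0,0.2],[1,0,0,0.03,0,0,0],[1,0,0,0.03,0,0,0],[1,0,0,0,0,0,0],[1,0,0,0,0,0,0]],
  ],
)

```text
t: 17.97
ee_pos: [458.3, -50.6, 191.0]
orientation: [1.432, 2.794, 0.002]
ft_force: [3.7, 3.9, 0.8]
width: 11.9
grasp_force: 30.1
```

```bash
python3 s.py
```

```text
[3.7 3.9 0.8] [ 0.875 -0.795  0.463] [458.3 -50.6 191. ] yaw -0.9471932525336537
```

servo_tool(
  plan=[
    [[1,0,0,0.015,0,0,0],[1,0,0,0,0,0,0],[1,0,0,0,0,0,0]],
  ],
)

```text
t: 18.22
ee_pos: [458.2, -50.6, 191.4]
orientation: [1.432, 2.794, 0.002]
ft_force: [3.9, 3.6, -1.8]
width: 11.9
grasp_force: 30.1
```

```bash
python3 s.py
```

```text
[ 3.9  3.6 -1.8] [ 0.864 -0.967  0.398] [458.2 -50.6 191.4] yaw -0.9472569638987489
```

servo_tool(
  plan=[
    [[1,0.015,0.015,0,0,0,0],[1,0,0,0,0,0,0],[-0.5,0,0,0,0,0,0],[-0.5,0,0,0,0,0,0],[-0.5,0,0,0,0,0,0]],
  ],
)

```text
t: 18.63
ee_pos: [457.2, -50.2, 191.0]
orientation: [-1.433, -2.794, 0.001]
ft_force: [-0.1, -0.3, -0.2]
width: 28.7
grasp_force: 0.0
```

servo_tool(
  plan=[
    [[-0.5,0,0,0,0,0,0],[-0.5,0,0,0,0,0,0],[-0.5,0,0,0,0,0,0],[-0.5,0,0,0,0,0,0],[-0.5,0,0,0,0,0,0]],
  ],
)

```text
t: 19.05
ee_pos: [457.8, -50.2, 191.3]
orientation: [-1.433, -2.796, 0.0]
ft_force: [-0.9, -0.0, -0.7]
width: 61.7
grasp_force: 0.0
```

servo_tool(
  plan=[
    [[-0.5,0,0,0.2,0,0,0],[-0.5,0,0,0.5,0,0,0],[-0.5,0,0,0.8,0,0,0],[-0.5,0,0,0.8,0,0,0],[-0.5,0,0,0.5,0,0,0]],
  ],
)

```text
t: 19.47
ee_pos: [458.5, -50.2, 306.5]
orientation: [1.431, 2.793, 0.002]
ft_force: [0.6, -0.6, 0.5]
width: 65.6
grasp_force: 0.0
```

servo_tool(
  plan=[
    [[-0.5,0,0.8,0,0,0,0],[-0.5,0,0.8,0,0,0,0],[-0.5,0,0.8,0,0,0,0],[-0.5,0,0.8,0,0,0,0],[-0.5,0,0.8,0,0,0,0]],
  ],
)

```text
t: 19.88
ee_pos: [457.6, 111.2, 304.1]
orientation: [1.433, 2.795, 0.001]
ft_force: [0.5, 0.2, 0.2]
width: 65.6
grasp_force: 0.0
```

servo_tool(
  plan=[
    [[-0.5,0,0.8,0,0,0,0],[-0.5,0,0.8,0,0,0,0],[-0.5,0,0.8,0,0,0,0],[-0.5,0,0,0,0,0,0],[-0.5,0,0,0,0,0,0]],
  ],
)

```text
t: 20.3
ee_pos: [457.6, 207.1, 303.7]
orientation: [1.428, 2.798, 0.0]
ft_force: [0.1, 0.3, -0.8]
width: 65.9
grasp_force: 0.0
```

```bash
python3 s.py
python3 - <<'E'
from h import *
b=snap('side');a=snap('top')
cv2.imwrite('pics/side2.png',b);cv2.imwrite('pics/top2.png',a)
c=np.hstack([cv2.resize(b[120:200,255:335],(400,400),interpolation=cv2.INTER_CUBIC),cv2.resize(a[180:260,285:365],(400,400),interpolation=cv2.INTER_CUBIC)])
cv2.imwrite('pics/g.png',c)
E
```

```text
[ 0.1  0.3 -0.8] [-0.064 -0.007  0.106] [457.6 207.1 303.7] yaw -0.943864648637907
```

View pics/g.png

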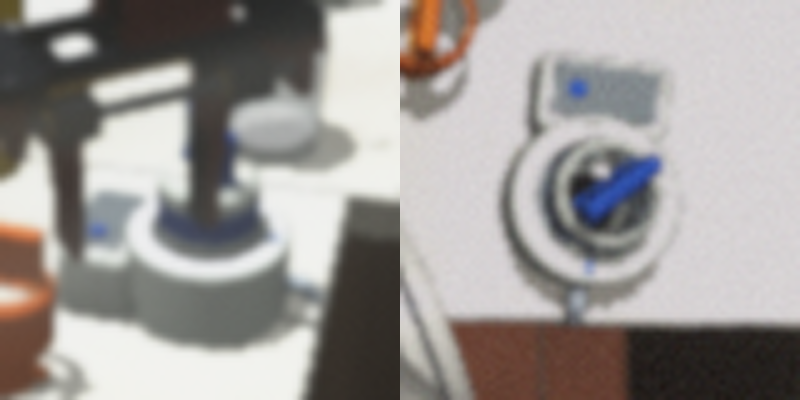

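The top crop shows the cartridge seated in the base, wing from (580,210) to (660,165). The arm is clear of it. Checking wing angle and centre.

Run:
```python
from h import *
a=cv2.imread('pics/top2.png');k=bl(a,(313,208,342,226));p=cv2.findNonZero((k>8).astype(np.uint8));r=cv2.minAreaRect(p);q=np.array([plane('top',*c,142) for c in cv2.boxPoints(r)]);print(r,q.round(1),q.mean(0))
e=sorted([(q[i]-q[(i+1)%4])[:2] for i in(0,1)],key=np.linalg.norm)[1];e=e*np.sign(e[0]);print(np.linalg.norm(e),np.arctan2(e[1],e[0]))
```

```text
((328.4200134277344, 216.55999755859375), (6.199999809265137, 18.799999237060547), 53.13010025024414) [[448.6 -19.9 142. ]
 [482.  -63.6 142. ]
 [467.8 -74.2 142. ]
 [434.6 -30.5 142. ]] [458.27435029 -47.03612219 142.        ]
55.04520428671403 -0.9189495110325364
```

```bash
python3 -c "
from h import *;print(close_job())"
```

```text
the job is handed in; nothing more can be done
None
```

The cartridge is in the socket, twisted clockwise to the stop and released, and I have handed the job in (no verdict was returned): the last picture puts its wing at −0.92 rad, matching the stop felt at about −0.93, wrist force stayed around 10 N, the arm is clear, and its path kept clear of the jars and tumbler.

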